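Crib up a brass tee to a clamped pipe

ROBOT

A 7-joint arm with a two-finger parallel gripper is mounted at the origin on a cart in front of the work surface, level with it; the furniture and walls round the work are solid. World frame = base frame: x ahead of the robot, y to its left, z up, the work surface at z = 0. Lengths are in m, angles in rad, forces in N, time in s.
With the tool pointing down it reaches from about 0.425 to 0.875 m from the base axis. Payload 9.9 kg.
Tool frame: the origin (TCP) lies on the centre line of the jaws, within the pads' length; the fingertips stand 22 mm ahead of it and the grasp point (between the pads) lies 3 mm ahead of it; z points along the fingers, y is the line along which they close (so a half turn about z gives the same grasp; the last joint's range is limited). The gripper opens to 85 mm and grips with 20 to 120 N. Pads are 22 mm wide; open, the fingers measure 114 mm over their backs; the gripper's body (76 mm by 85 mm) begins 54 mm behind the grasp point. The pads swing forward as they close: fully open they stand 13 mm farther back than shut.
Start: joints at [1.234, 0.576, 0.025, 1.437, -0.015, 1.129, -0.057], TCP at [0.169, -0.654, 0.253] pointing down, gripper open.
Joint ranges: [-2.76, 2.76], [-0.34, 2.15], [-1.52, 1.57], [0.19, 2.46], [-1.09, 4.23], [0.17, 1.99], [-2.82, 2.82]. Speed limits (rad/s): [2.22, 2.22, 3.01, 3.01, 3.14, 3.14, 3.14].

INTERFACE

Orientations are given as a 3x3 rotation matrix whose columns are the frame's x, y, z axes.
In Python, from station import ctrl gives the robot as it stands.
- The arm moves only by the shell command python3 -m creep 'ROWS' [FORCE]. ROWS is JSON, a list of rows, each a list of 7 numbers: the opening, from -1 (shut) to 1 (fully open), then the shift along the tool's x, y, z each as a share of 0.2 m, from -1 to 1, then the turn, a rotation vector about the tool's x, y, z each as a share of 1.5 rad, from -1 to 1. In form: [[jaw, tx, ty, tz, rx, ry, rz], ...]. A call has 1 to 5 rows; each row is the pose to reach, as a shift and turn from the pose commanded when the call began, along the tool's axes at that moment; what a row does not reach only later rows make up. A row lasts 1/10 s, in which the tool goes at most 50 mm and 8.59 degrees, less where a joint would pass 70% of its speed; a pose out of reach is approached as far as the arm can. A call with a number of a shift or a turn outside -1 to 1 is refused whole. A call with a gripper value outside its range is refused whole. The fingers move at their own pace and stop on an object; FORCE is the grip in N (left out, the last holds). Time passes only in rows, so rows that repeat a pose let the fingers close. It gives the time, the measured TCP pose, the force, the opening and the grip force at its end, in the units of the state.
- ctrl.read_state(): the state, without advancing time (a new reading comes with each control period).
- ctrl.snapshot(name): name is "scene" or "top" or "wrist"; returns the picture (400x640x3 uint8, blue, green, red); there is no depth.
- ctrl.camera_params(name): a dict with "mtx" (3x3 intrinsics, pixels), "origin" and "rotation" of the camera in the world; the wrist camera has in their place "mount" (4x4, takes a point from camera to tool coordinates, whose origin is the TCP and whose axes are the flange's). Camera axes: x right, y down, z forward; pixel columns grow to the right and rows downward; lengths in m; the calibration is good to about 2 mm. A picture is of the moment at which its call begins: read the wrist's pose just before it. camera_params takes no time and is no camera call.
- ctrl.job_done(): hands the job in; it is judged then, once.
Trained networks look in the newest picture that a camera, given by its name, has taken for a name from the list of things; names that differ only in an ending like _2 or _b are one class to them, and where a whole thing is asked for, a point or a joint stands for the part that bears it (a point fixed in the world has none). Each returns a list of dicts, best first, with "conf" (0 to 1); they miss things now and then, are a little off and sometimes report something else, mostly with a low value. They report only what shows in the picture. A call takes as long as a camera call.
- ctrl.boxes_of(camera, label): "xyz" ([x, y, z] in m, in world coordinates, good to about 4 mm: the middle of the surface that is visible of it).
- ctrl.silhouettes(camera, label): "pixels" (400x640 bool, what is visible of it).
- ctrl.mark_of(camera, label): "xyz" ([x, y, z] in m, in world coordinates, good to about 4 mm: a listed point, or the origin of a listed thing).
The state is a dict: "clock": time; "joint_positions": joint angles; "dq": joint speeds; "joint_efforts": joint torques, N m; "tcp_pos": TCP position; "eef_rot": TCP orientation; "ft_force": force on the tool from outside, world axes, zero at the start; "ft_torque": the same for the moment, N m; "opening": finger opening in m; "finger_force": force on a finger pad.
Only numpy, scipy, OpenCV 4.12 (cv2) and the standard library are available. Lean on these libraries where they do the work, as an engineer would, in place of code of your own. Each camera call takes 0.05 s, during which the arm holds its last target. There are 200 camera calls.

TASK

Finish the crib on the fit-up board: lay two of the loose notched slats across the two screwed-down bearers on their pencil marks, then the other two crosswise on those, with every notch dropped fully home. Then lay the brass tee flat across the top pair, in line with the clamped copper pipe and with a gap of about 10 mm between their ends, ready to be slid on; it does not matter to which side its branch points. Set every piece down rather than dropping it, and leave the other things where they are.

Things in the scene. Friction and masses are not known exactly. Their poses are not given: they have to be found in the camera images.
- rig: Fixed plywood board, 170 (x) x 270 (y, -85 to +185) x 18 mm. Origin on the work surface under the crib's centre, z up. Two brown bottom bearers (140 along x, 26 wide, 24 high, tops at z = 42 mm) are screwed down at y = -40 and +40 mm; pencil lines across their tops mark where the second course crosses them, centred at x = -40 and +40 mm. A blue pipe stand, 142 mm high, is at y = 124 to 180 mm.
- seat2_front (a point): Point of the board, no object: where the origin of a slat fully home in the second course lies, on the side nearer the robot (board frame -40, 0, 37 mm). The slat there runs along the board's y.
- seat2_back (a point): The same for the other second-course slat (board frame +40, 0, 37 mm), along the board's y.
- seat3_right (a point): Point of the board: where the origin of a slat fully home in the third course lies, away from the pipe (board frame 0, -40, 56 mm). The slat there runs along the board's x.
- seat3_left (a point): The same for the third-course slat on the pipe's side (board frame 0, +40, 56 mm), along the board's x.
- pipe_end (a point): Centre of the open end of the copper pipe (42 mm diameter) clamped in the board's blue stand: board frame 0, 110, 107 mm. The pipe's axis runs along the board's y, away from the crib.
- slat_1: Loose notched slat of light wood with red-painted ends, 140 (x) x 26 (y) x 24 (z) mm, 62 g, one of four alike. Origin at the centre of its underside, z up. Underside notches centred at x = -40 and +40 mm, 5 mm deep, 29 mm wide inside, 39 mm at the mouth; top plain. So a course adds 19 mm. It lies notches down.
- slat_2: Loose notched slat of light wood with red-painted ends, 140 (x) x 26 (y) x 24 (z) mm, 62 g, one of four alike. Origin at the centre of its underside, z up. Notched like slat_1; lies notches down.
- slat_3: Loose notched slat of light wood with red-painted ends, 140 (x) x 26 (y) x 24 (z) mm, 62 g, one of four alike. Origin at the centre of its underside, z up. Notched like slat_1; lies notches down.
- slat_4: Loose notched slat of light wood with red-painted ends, 140 (x) x 26 (y) x 24 (z) mm, 62 g, one of four alike. Origin at the centre of its underside, z up. Notched like slat_1; lies notches down.
- tee: Brass press tee lying flat, 77x150x54 mm, 0.46 kg. Origin under the middle of its bounding box, z up. Its run lies along its y (y = -75 to +75 mm, 53 mm wide from x = -15 to +38 mm, 54 mm high); the branch, 38 mm across, sticks out to x = -38 mm between y = -19 and +19 mm. Grip it across the run beside the branch, near y = -33 or +33 mm.
- tee_mid (a point): Middle of the tee's run, on the run's axis (tee frame 11.5, 0, 27 mm); the run's ends lie 75 mm either side along the tee's y.
- jug: Bystander at the back: clear plastic jug with a green cap, 78x137x277 mm; origin at the centre of its underside. Leave it alone. It stands fast.
- hemp: Bystander at the back left: roll of hemp strand, 53x150x46 mm, long along its y; origin at the centre of its underside. Leave it alone. It stands fast.
- tube: Bystander at the right edge: dull copper tube offcut, 16 mm thick, 207 mm long along its y; origin at the centre of its underside. Leave it alone.
- flux_jar: Bystander at the back: small clear jar of pink flux, pink lid, 52 mm across, 54 mm tall; origin at the centre of its underside. Leave it alone. It stands fast.
- coupling: Bystander at the back: brass press coupling standing on end, 59 mm across, 76 mm tall; origin at the centre of its underside. Leave it alone. It stands fast.
- elbow: Bystander at the back: grey plated elbow union, 60x43x41 mm; origin at the centre of its underside. Leave it alone.
- cutter: Bystander at the back: small yellow tube cutter, 24x75x46 mm; origin at the centre of its underside. Leave it alone.

How it is judged:
At the end, for the whole second after the job is handed in: Two slats along the pipe's direction on the bearers, two across those, each within 8 mm and 0.08 rad of its seat and fully home (under 2.2 mm high). Tee flat on top, within 8 mm sideways, 4 mm in height and 0.08 rad of the pipe's axis, end gap 1 to 20 mm. All released, at rest (((horizontal distance between slat_1 and seat2_front below 0.008 m and z of slat_1 in the frame of rig between 0.034 and 0.0392 m and angle between the x axis of slat_1 and the y axis of rig, either way round below 0.08 rad) or (horizontal distance between slat_2 and seat2_front below 0.008 m and z of slat_2 in the frame of rig between 0.034 and 0.0392 m and angle between the x axis of slat_2 and the y axis of rig, either way round below 0.08 rad) or (horizontal distance between slat_3 and seat2_front below 0.008 m and z of slat_3 in the frame of rig between 0.034 and 0.0392 m and angle between the x axis of slat_3 and the y axis of rig, either way round below 0.08 rad) or (horizontal distance between slat_4 and seat2_front below 0.008 m and z of slat_4 in the frame of rig between 0.034 and 0.0392 m and angle between the x axis of slat_4 and the y axis of rig, either way round below 0.08 rad)) and ((horizontal distance between slat_1 and seat2_back below 0.008 m and z of slat_1 in the frame of rig between 0.034 and 0.0392 m and angle between the x axis of slat_1 and the y axis of rig, either way round below 0.08 rad) or (horizontal distance between slat_2 and seat2_back below 0.008 m and z of slat_2 in the frame of rig between 0.034 and 0.0392 m and angle between the x axis of slat_2 and the y axis of rig, either way round below 0.08 rad) or (horizontal distance between slat_3 and seat2_back below 0.008 m and z of slat_3 in the frame of rig between 0.034 and 0.0392 m and angle between the x axis of slat_3 and the y axis of rig, either way round below 0.08 rad) or (horizontal distance between slat_4 and seat2_back below 0.008 m and z of slat_4 in the frame of rig between 0.034 and 0.0392 m and angle between the x axis of slat_4 and the y axis of rig, either way round below 0.08 rad)) and ((horizontal distance between slat_1 and seat3_right below 0.008 m and z of slat_1 in the frame of rig between 0.053 and 0.0582 m and angle between the x axis of slat_1 and the x axis of rig, either way round below 0.08 rad) or (horizontal distance between slat_2 and seat3_right below 0.008 m and z of slat_2 in the frame of rig between 0.053 and 0.0582 m and angle between the x axis of slat_2 and the x axis of rig, either way round below 0.08 rad) or (horizontal distance between slat_3 and seat3_right below 0.008 m and z of slat_3 in the frame of rig between 0.053 and 0.0582 m and angle between the x axis of slat_3 and the x axis of rig, either way round below 0.08 rad) or (horizontal distance between slat_4 and seat3_right below 0.008 m and z of slat_4 in the frame of rig between 0.053 and 0.0582 m and angle between the x axis of slat_4 and the x axis of rig, either way round below 0.08 rad)) and ((horizontal distance between slat_1 and seat3_left below 0.008 m and z of slat_1 in the frame of rig between 0.053 and 0.0582 m and angle between the x axis of slat_1 and the x axis of rig, either way round below 0.08 rad) or (horizontal distance between slat_2 and seat3_left below 0.008 m and z of slat_2 in the frame of rig between 0.053 and 0.0582 m and angle between the x axis of slat_2 and the x axis of rig, either way round below 0.08 rad) or (horizontal distance between slat_3 and seat3_left below 0.008 m and z of slat_3 in the frame of rig between 0.053 and 0.0582 m and angle between the x axis of slat_3 and the x axis of rig, either way round below 0.08 rad) or (horizontal distance between slat_4 and seat3_left below 0.008 m and z of slat_4 in the frame of rig between 0.053 and 0.0582 m and angle between the x axis of slat_4 and the x axis of rig, either way round below 0.08 rad)) and x of tee_mid in the frame of rig between -0.008 and 0.008 m and y of tee_mid in the frame of rig between 0.015 and 0.034 m and z of tee_mid in the frame of rig between 0.103 and 0.111 m and angle between tee's own z axis and vertical below 0.05 rad and angle between the y axis of tee and the y axis of rig, either way round below 0.08 rad and linear speed of each of slat_1, slat_2, slat_3, slat_4, tee below 0.02 m/s); the robot touches nothing.
It fails at once if a slat or the tee is dropped (falls freely faster than 0.6 m/s) ((contact force between the fingers and slat_1 below 0.1 N and linear speed of slat_1 above 0.6 m/s) or (contact force between the fingers and slat_2 below 0.1 N and linear speed of slat_2 above 0.6 m/s) or (contact force between the fingers and slat_3 below 0.1 N and linear speed of slat_3 above 0.6 m/s) or (contact force between the fingers and slat_4 below 0.1 N and linear speed of slat_4 above 0.6 m/s) or (contact force between the fingers and tee below 0.1 N and linear speed of tee above 0.6 m/s)).
It fails at once if the tube, elbow or cutter is shifted by more than 30 mm (distance of any of tube, elbow, cutter from where it was at the start of the episode above 0.03 m).
It also fails if it takes over 72 s, if anything falls off the work surface, if the arm or the gripper's body presses on something with over 40 N, if the wrist force passes 120 N, or if a joint passes its speed limit or range.

## Working session

There is one attempt and no reset: what is moved stays moved. The work goes in short steps, Python scripts to look and compute and a shell command to move; the robot and the scene stay as the last step left them, time stands still between calls to the robot, and variables do not carry over. Pictures are saved under pics/ and viewed, at most 13 in all, crops included, and the job is handed in when it is done.

```bash
ls; mkdir -p pics; python3 - <<'E'
from station import ctrl
import cv2,numpy as np
s=ctrl.read_state();print(s['clock'],s['tcp_pos'],s['eef_rot'],s['opening'])
for c in("top","scene"):
    im=ctrl.snapshot(c);cv2.imwrite(f"pics/{c}0.png",im)
    p=ctrl.camera_params(c);print(c,np.round(p['mtx'],1).tolist(),np.round(p['origin'],3),np.round(p['rotation'],3).tolist())
    for l in("rig","slat_1","tee","tee_mid","pipe_end","seat2_front","seat2_back","seat3_left","seat3_right"):
        print(l,[(np.round(d['xyz'],4).tolist(),round(d['conf'],2)) for d in ctrl.mark_of(c,l)])
print(np.round(ctrl.camera_params("wrist")['mount'],3))
E
```

```text
pics
0.0 [ 0.16874241 -0.65313975  0.25245751] [[ 9.68211890e-01  2.50130989e-01 -4.74468630e-04]
 [ 2.50131429e-01 -9.68210630e-01  1.56314466e-03]
 [-6.83946536e-05 -1.63213476e-03 -9.99998666e-01]] 0.08561448936629328
top [[374.6, 0.0, 321.8], [0.0, 374.6, 200.7], [0.0, 0.0, 1.0]] [0.394 0.015 1.032] [[0.006, -0.989, 0.15], [-1.0, -0.011, -0.029], [0.03, -0.15, -0.988]]
rig [([0.5117, 0.0419, 0.0016], 0.66)]
slat_1 [([0.5885, -0.1979, -0.0037], 0.94), ([0.6629, -0.1992, 0.0013], 0.91), ([0.5944, 0.332, -0.0006], 0.74), ([0.4145, 0.3563, 0.0021], 0.67)]
tee [([0.4652, -0.2024, -0.003], 0.96), ([0.6956, -0.331, 0.0024], 0.47)]
tee_mid [([0.4754, -0.2074, 0.0263], 0.89)]
pipe_end [([0.5252, 0.1498, 0.1067], 0.76)]
seat2_front [([0.4675, 0.0515, 0.0346], 0.71), ([0.466, -0.198, -0.0001], 0.21)]
seat2_back [([0.5516, 0.0428, 0.033], 0.91)]
seat3_left [([0.5194, 0.0848, 0.0584], 0.92), ([0.4132, 0.3572, -0.0008], 0.65)]
seat3_right [([0.5058, 0.005, 0.0553], 0.94), ([0.4688, 0.051, 0.0378], 0.36)]
scene [[401.6, 0.0, 322.8], [0.0, 401.6, 201.8], [0.0, 0.0, 1.0]] [-0.108  0.486  1.116] [[-0.544, -0.664, 0.514], [-0.839, 0.418, -0.349], [0.017, -0.621, -0.784]]
rig [([0.512, 0.0454, 0.0012], 0.76)]
slat_1 [([0.4102, 0.3523, -0.0041], 0.83), ([0.5908, 0.3334, 0.0015], 0.81), ([0.5878, -0.2001, 0.0017], 0.76), ([0.6641, -0.1976, 0.0], 0.71)]
tee [([0.4626, -0.2007, -0.0041], 0.71)]
tee_mid [([0.478, -0.2005, 0.0263], 0.71)]
pipe_end [([0.5251, 0.1551, 0.1077], 0.78), ([0.7034, 0.1007, 0.0007], 0.49)]
seat2_front [([0.4732, 0.0481, 0.035], 0.75), ([0.504, 0.0058, 0.0577], 0.43)]
seat2_back [([0.5487, 0.0384, 0.0367], 0.55), ([0.7005, 0.0356, 0.0004], 0.46)]
seat3_left [([0.5175, 0.0838, 0.0569], 0.72)]
seat3_right [([0.5059, 0.0084, 0.0591], 0.97), ([0.5136, 0.0486, 0.0001], 0.38)]
[[-0.001 -0.945 -0.328  0.085]
 [ 1.    -0.001  0.001  0.001]
 [-0.001 -0.328  0.945 -0.12 ]
 [ 0.     0.     0.     1.   ]]
```

View pics/top0.png

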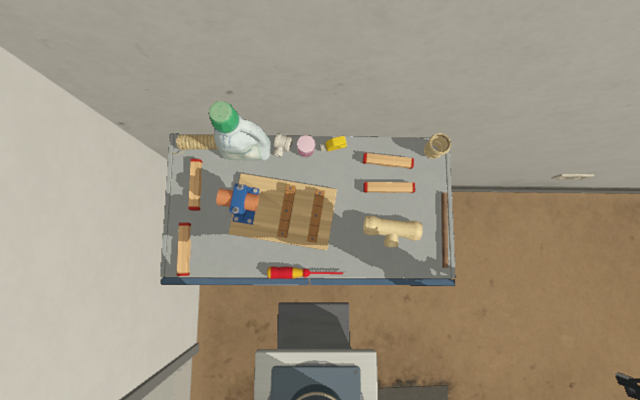

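View pics/scene0.png

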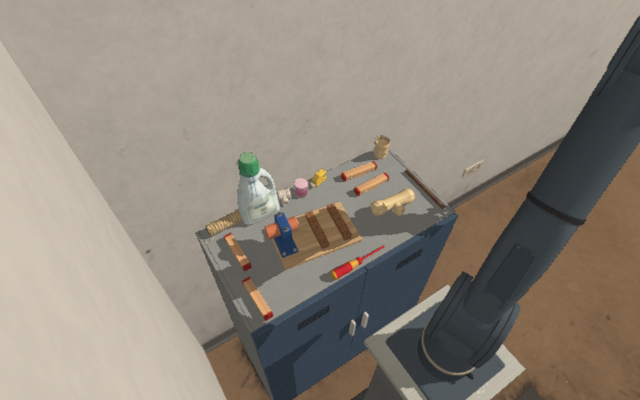

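The top view shows the board around (283,212), two slats right at (388,160) and (389,187), two left at (195,184) and (184,249), and the tee at (393,229) with its branch toward the robot. There is also a screwdriver at (300,272) which isn't on the list. The scene view agrees. Next are a planning helper and a silhouette-fitting helper.

```bash
cat > h.py <<'E'
from station import ctrl
import numpy as np, cv2
from scipy.optimize import minimize
from scipy.spatial.transform import Rotation as Ro
def Rt(yaw): return Ro.from_euler('z',yaw,degrees=True).as_matrix()@np.diag([1.,-1,-1])
def plan(targets,p=None,R=None):
    s=ctrl.read_state(); p=s['tcp_pos'] if p is None else p; R=s['eef_rot'] if R is None else R
    p=np.array(p);R=np.array(R)
    for x,y,z,yaw in targets:
        T=Rt(yaw); d=R.T@(np.array([x,y,z])-p); r=Ro.from_matrix(R.T@T).as_rotvec()
        print(np.round([x,y,z,yaw],4).tolist(),'->',np.round(d/.2,3).tolist(),np.round(r/1.5,3).tolist(),
          'rows',max(int(np.ceil(np.linalg.norm(d)/.05)),int(np.ceil(np.degrees(np.linalg.norm(r))/8.59))))
        p,R=np.array([x,y,z]),T
def cam(c,s=None):
    P=ctrl.camera_params(c);K=np.array(P['mtx'])
    if c=='wrist':
        s=s or ctrl.read_state();M=np.array(P['mount']);Rw=np.array(s['eef_rot'])
        return K,Rw@M[:3,3]+s['tcp_pos'],Rw@M[:3,:3]
    return K,np.array(P['origin']),np.array(P['rotation'])
def shoot(c):
    C=cam(c);im=ctrl.snapshot(c);return C,im
def proj(C,X):
    K,o,R=C;q=(X-o)@R@K.T;return q[:,:2]/q[:,2:]
def box(x0,x1,y0,y1,z0,z1): return np.array([[x,y,z] for x in(x0,x1) for y in(y0,y1) for z in(z0,z1)])
a=np.linspace(0,2*np.pi,16,endpoint=False)
def cylY(x,z,r,y0,y1): return np.vstack([np.c_[x+r*np.cos(a),0*a+y,z+r*np.sin(a)] for y in(y0,y1)])
SLAT=[box(-.07,.07,-.013,.013,0,.024)]
TEE=[cylY(.0115,.027,.0265,-.075,.075),cylY(0,.027,.019,-.038,.0115)[:,[1,0,2]]]
S=4
def render(C,parts,q):
    x,y,z,t=q;m=np.zeros((400*S,640*S),np.uint8);A=Ro.from_euler('z',t).as_matrix()
    for b in parts:
        u=proj(C,b@A.T+[x,y,z]);h=cv2.convexHull((u*S).astype(np.int32));cv2.fillConvexPoly(m,h,1)
    return cv2.resize(m,(640,400),interpolation=cv2.INTER_AREA) if 0 else cv2.resize(m*255,(640,400),interpolation=cv2.INTER_AREA)/255.
def fit(views,parts,q0,fixz=True):
    """views: [(C,mask)]; returns x,y,z,yaw,cost"""
    q0=np.array(q0,float);sc=np.array([.01,.01,.01,.1]);idx=[0,1,3] if fixz else [0,1,2,3]
    def f(v):
        q=q0.copy();q[idx]+=v*sc[idx]
        return sum(np.abs(render(C,parts,q)-m).sum()/m.sum() for C,m in views)/len(views)
    n=len(idx);sim=np.vstack([np.zeros(n),np.eye(n)])
    r=minimize(f,np.zeros(n),method='Nelder-Mead',options=dict(initial_simplex=sim,xatol=.01,fatol=1e-4,maxiter=250))
    q=q0.copy();q[idx]+=r.x*sc[idx];return q,r.fun
E
python3 -c "
from h import *
plan([(.40,-.50,.30,50),(.56,-.32,.33,80),(.56,-.2,.33,90)])"
```

```text
[0.4, -0.5, 0.3, 50.0] -> [1.311, -0.454, -0.233] [0.0, 0.0, -0.413] rows 6
[0.56, -0.32, 0.33, 80.0] -> [1.204, 0.034, -0.15] [0.0, 0.0, -0.349] rows 5
[0.56, -0.2, 0.33, 90.0] -> [0.591, -0.104, 0.0] [0.0, 0.0, -0.116] rows 3
```

```bash
python3 -m creep '[[1,1,-0.34,-0.2,0,0,-0.38],[1,1,-0.34,-0.2,0,0,-0.38],[1,1,-0.34,-0.2,0,0,-0.38],[1,1,-0.34,-0.2,0,0,-0.38],[1,1,-0.34,-0.2,0,0,-0.38]]'
python3 -m creep '[[1,1,0.03,-0.15,0,0,-0.35],[1,1,0.03,-0.15,0,0,-0.35],[1,1,0.03,-0.15,0,0,-0.35],[1,1,0.03,-0.15,0,0,-0.35],[1,1,0.03,-0.15,0,0,-0.35]]'
python3 -c "
from h import *
plan([(.56,-.2,.33,90)])"
```

```text
clock: 1.5
tcp_pos: [0.3516, -0.5337, 0.2947]
eef_rot: [[0.672, 0.741, 0.004], [0.741, -0.672, 0.001], [0.003, 0.003, -1.0]]
ft_force: [1.0, -0.7, -0.1]
opening: 0.085
finger_force: 0.0
clock: 2.0
tcp_pos: [0.4918, -0.3885, 0.3246]
eef_rot: [[0.21, 0.978, 0.005], [0.978, -0.21, 0.003], [0.004, 0.004, -1.0]]
ft_force: [0.3, 0.3, -0.0]
opening: 0.0855
finger_force: 0.0
[0.56, -0.2, 0.33, 90.0] -> [0.993, 0.136, -0.023] [0.003, -0.002, -0.141] rows 5
```

```bash
python3 -m creep '[[1,0.99,0.14,-0.02,0,0,-0.14],[1,0.99,0.14,-0.02,0,0,-0.14],[1,0.99,0.14,-0.02,0,0,-0.14],[1,0.99,0.14,-0.02,0,0,-0.14],[1,0.99,0.14,-0.02,0,0,-0.14]]' | head -2
cat > look.py <<'E'
from h import *
import sys
def look(c,labels,fixz=True,save=None):
    """labels: {label:(parts, starts)}; fit each start to the overlapping silhouette"""
    C,im=shoot(c)
    if save: cv2.imwrite(save,im)
    out={}
    for l,(parts,starts) in labels.items():
        ms=[d['pixels'].astype(float) for d in ctrl.silhouettes(c,l) if d['conf']>.3]
        for q0 in starts:
            r=render(C,parts,q0)
            m=max(ms,key=lambda m:(m*r).sum(),default=None)
            if m is not None and (m*r).sum()>50: out.setdefault((l,tuple(q0)),[]).append((C,m))
    return out
E
python3 - <<'E'
from look import *
L={'slat_1':(SLAT,[(.588,-.199,0,1.57),(.664,-.199,0,1.57)]),'tee':(TEE,[(.464,-.202,0,0.)])}
V=look('wrist',L,save='pics/w1.png'); T=look('top',L)
for k in V:
    parts=L[k[0]][0]
    for n,v in(('wrist',V[k]),('both',V[k]+T.get(k,[]))):
        q,c=fit(v,parts,k[1]);print(k,n,np.round(q,4),round(c,3))
    q,c=fit(V[k]+T.get(k,[]),parts,k[1],False);print('   freez',np.round(q,4),round(c,3))
s=ctrl.read_state();print(s['clock'],s['tcp_pos'])
E
```

```text
clock: 2.5
tcp_pos: [0.5597, -0.1999, 0.328]
('slat_1', (0.588, -0.199, 0, 1.57)) wrist [ 0.5893 -0.2026  0.      1.5763] 0.028
('slat_1', (0.588, -0.199, 0, 1.57)) both [ 0.5893 -0.2026  0.      1.5763] 0.028
   freez [ 5.8940e-01 -2.0230e-01  5.0000e-04  1.5776e+00] 0.032
('slat_1', (0.664, -0.199, 0, 1.57)) wrist [ 0.6657 -0.2013  0.      1.4847] 0.109
('slat_1', (0.664, -0.199, 0, 1.57)) both [ 0.6655 -0.2008  0.      1.4695] 0.101
   freez [ 0.6661 -0.2021 -0.004   1.4729] 0.096
('tee', (0.464, -0.202, 0, 0.0)) wrist [ 0.4641 -0.204   0.     -0.1019] 0.115
('tee', (0.464, -0.202, 0, 0.0)) both [ 0.4638 -0.2035  0.     -0.1011] 0.137
   freez [ 0.4629 -0.2045 -0.006  -0.1048] 0.122
2.8 [ 0.55633119 -0.21017229  0.3270987 ]
```

View pics/w1.png

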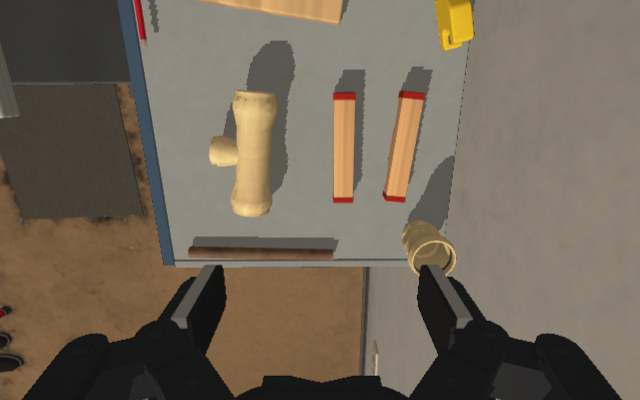

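Wrist view: the two right slats show at (343,147) and (405,147, about 6° turned), and the tee is at (252,150). Next I look at the board from above.

```bash
python3 -m creep '[[0.2,1,0.25,-0.1,0,0,0],[0.2,1,0.25,-0.1,0,0,0],[0.2,1,0.25,-0.1,0,0,0],[0.2,1,0.25,-0.1,0,0,0],[0.2,1,0.25,-0.1,0,0,0]]' | head -2
python3 -m creep '[[0.2,0.2,0,0,0,0,0],[0.2,0.2,0,0,0,0,0],[0.2,0.2,0,0,0,0,0],[0.2,0.2,0,0,0,0,0],[0.2,0.2,0,0,0,0,0]]' | head -2
cat > board.py <<'E'
from h import *
PT={'seat2_front':(-.04,0,.037),'seat2_back':(.04,0,.037),'seat3_right':(0,-.04,.056),'seat3_left':(0,.04,.056),'pipe_end':(0,.11,.107),'rig':(0,0,0)}
def marks(c):
    C,im=shoot(c);o=[]
    for l,b in PT.items():
        d=ctrl.mark_of(c,l)
        if d and d[0]['conf']>.5:o.append((b,d[0]['xyz'],l))
    return C,im,o
def rigid(o):
    B=np.array([b for b,_,_ in o]);W=np.array([w for _,w,_ in o])
    b=B-B.mean(0);w=W-W.mean(0)
    t=np.arctan2((b[:,0]*w[:,1]-b[:,1]*w[:,0]).sum(),(b[:,:2]*w[:,:2]).sum())
    A=Ro.from_euler('z',t).as_matrix();tr=W.mean(0)-A@B.mean(0)
    return tr,t,W-(B@A.T+tr)
E
python3 - <<'E'
from board import *
al=[]
for c in('wrist','top','scene'):
    C,im,o=marks(c);al+=o
    if c=='wrist':cv2.imwrite('pics/w2.png',im);print(C)
    tr,t,r=rigid(o);print(c,np.round(tr,4),round(np.degrees(t),2),len(o))
tr,t,r=rigid(al);print('all',np.round(tr,4),np.degrees(t),np.round(r.std(0),4))
s=ctrl.read_state();print(s['clock'],s['tcp_pos'])
E
```

```text
clock: 3.3
tcp_pos: [0.6104, -0.0023, 0.3479]
clock: 3.8
tcp_pos: [0.6102, 0.0291, 0.3472]
(array([[340.07219015,   0.        , 321.31866459],
       [  0.        , 340.07219015, 197.02545078],
       [  0.        ,   0.        ,   1.        ]]), array([0.61187595, 0.11243345, 0.46699412]), array([[ 9.99862482e-01, -1.55302904e-02, -5.81609329e-03],
       [-1.65792629e-02, -9.44157817e-01, -3.29076197e-01],
       [-3.80661038e-04,  3.29127370e-01, -9.44285460e-01]]))
wrist [ 0.5355 -0.0273 -0.0084] -29.23 5
top [ 0.5386  0.087  -0.0082] -16.94 6
scene [5.112e-01 4.370e-02 2.000e-04] -7.12 6
all [ 0.5271  0.0382 -0.0053] -19.386973482893232 [0.0548 0.1067 0.0156]
4.85 [0.61010104 0.03109735 0.34729031]
```

View pics/w2.png

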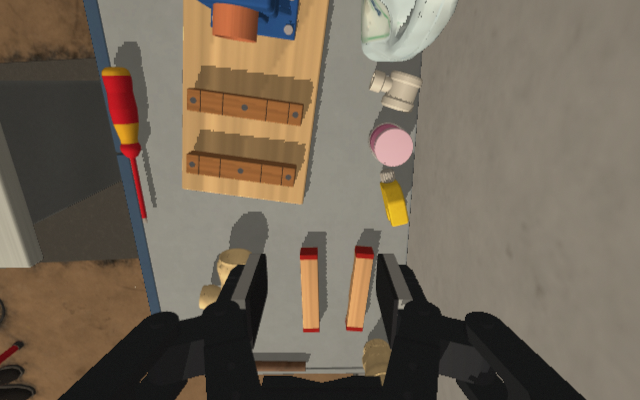

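Wrist view: the bearers run (190,98)–(303,117) and (188,160)–(296,178), with their centre screws near (244,108) and (241,171), and the pipe end is near (236,22). Some of the network's marks are outliers, so I fit the bearers by colour from this view and use the marks robustly as a check.

```bash
cat > bear.py <<'E'
from board import *
def bearers(C,im,q0,dbg=None):
    hsv=cv2.cvtColor(im,cv2.COLOR_BGR2HSV)
    parts=[box(-.07,.07,s*.04-.013,s*.04+.013,.018,.042) for s in(-1,1)]
    roi=cv2.dilate((render(C,parts,q0)>.5).astype(np.uint8),np.ones((17,17)))
    b,g,r=[im[...,i].astype(int) for i in range(3)]
    m=((hsv[...,1]>110)&(hsv[...,2]<165)&(r>g)&(roi>0)).astype(np.uint8)
    m=cv2.morphologyEx(cv2.morphologyEx(m,cv2.MORPH_CLOSE,np.ones((5,5))),cv2.MORPH_OPEN,np.ones((3,3)))
    if dbg: v=im.copy();v[m>0]=(0,255,0);cv2.imwrite(dbg,v[80:260,150:350][::1].repeat(3,0).repeat(3,1))
    q,c=fit([(C,m.astype(float))],parts,q0);qz,cz=fit([(C,m.astype(float))],parts,q0,False)
    return q,c,qz,cz,m
E
python3 - <<'E'
from bear import *
C=cam('wrist');im=cv2.imread('pics/w2.png')
# board from clicked screws at z=42
K,o,R=C
def ray(u,v,z):
    d=R@np.linalg.inv(K)@[u,v,1];return o+d*(z-o[2])/d[2]
A=ray(241,171,.042);B=ray(244,108,.042);print('screws',A,B,(A+B)/2,np.linalg.norm(B-A),np.degrees(np.arctan2(*(B-A)[[1,0]]))-90)
q,c,qz,cz,m=bearers(C,im,(.512,.046,0,-.14),'pics/dbg.png');print(np.round(q,4),c,np.round(qz,4),cz,m.sum())
for c in('top','scene'):
    C2,im2=shoot(c);q,c_,qz,cz,m=bearers(C2,im2,(.512,.046,0,-.14));print(c,np.round(q,4),c_,m.sum())
v=im.copy()
for z in(.018,.042):
  for s in(-1,1):
    A_=Ro.from_euler('z',q[3]).as_matrix()
d=[ctrl.mark_of('wrist',l) for l in PT]
E
```

```text
screws [0.50629619 0.0034476  0.042     ] [0.51713906 0.08213485 0.042     ] [0.51171763 0.04279122 0.042     ] 0.07943079589509114 -7.845781868514948
[ 0.5139  0.0462  0.     -0.1285] 0.32307129395725576 [ 0.5137  0.0467 -0.0008 -0.1319] 0.3276033521793175 7824
top [ 0.512  0.046  0.    -0.14 ] inf 0
scene [ 0.5103  0.0456  0.     -0.1451] 0.22428333479442447 671h.py:40: RuntimeWarning: divide by zero encountered in scalar divide
  return sum(np.abs(render(C,parts,q)-m).sum()/m.sum() for C,m in views)/len(views)
  np.max(np.abs(fsim[0] - fsim[1:])) <= fatol):
```

View pics/dbg.png

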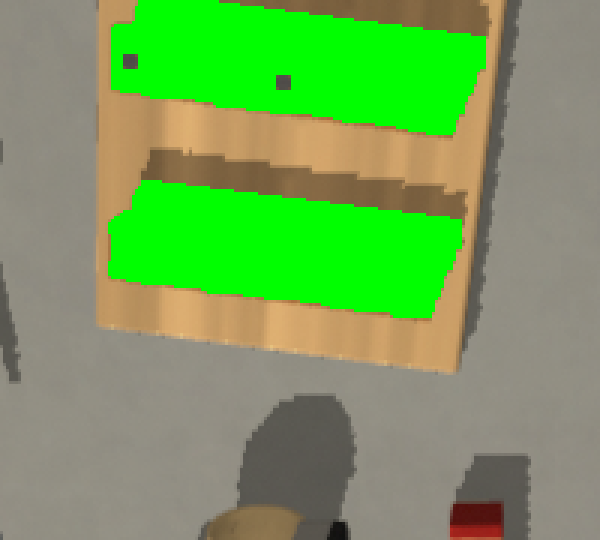

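The colour mask takes in shadow, so I use sharp points instead: the screws (dark dots) and the two near board corners at about (182.3,188.3) and (302.5,204).

```bash
python3 - <<'E'
from board import *
from scipy.optimize import least_squares
C=cam('wrist');im=cv2.imread('pics/w2.png');s=ctrl.read_state();print(s['clock'],s['tcp_pos'])
g=im.max(2).astype(int);h=cv2.cvtColor(im,cv2.COLOR_BGR2HSV)
m=((h[...,1]<90)&(g<110)).astype(np.uint8);m[:,:185]=0;m[:,305:]=0;m[:85]=0;m[186:]=0
n,_,st,ce=cv2.connectedComponentsWithStats(m)
for a_,c_ in zip(st[1:],ce[1:]):
    if 4<a_[4]<40:print(a_[4],np.round(c_,1))
gc=cv2.cornerSubPix(cv2.cvtColor(im,cv2.COLOR_BGR2GRAY),np.float32([[182.5,188.5],[302.5,204]]).reshape(-1,1,2),(4,4),(-1,-1),(3,50,.01)).reshape(-1,2);print(gc)
B=np.array([[0,-.04,.042],[0,.04,.042],[-.085,-.085,.018],[.085,-.085,.018]])
U=np.vstack([[241,170.7],[244.3,107.5],gc])
def f(q,n=4):
    A=Ro.from_euler('z',q[3]).as_matrix();return (proj(C,B@A.T+q[:3])-U).ravel()
r=least_squares(f,[.51,.045,0,-.14],x_scale=[.01,.01,.01,.1]);print(np.round(r.x,4),np.round(r.fun,2))
r=least_squares(lambda q:f([q[0],q[1],0,q[2]]),[.51,.045,-.14]);print('z0',np.round(r.x,4),np.round(r.fun,2))
E
```

```text
5.25 [0.61010386 0.03107658 0.34731222]
26 [192.7  99.7]
23 [244. 107.]
24 [295.  114.3]
20 [191.8 164. ]
19 [240.  170.4]
19 [288.  176.8]
[[182.25624 188.2687 ]
 [301.1705  204.0181 ]]
[ 0.5098  0.0419 -0.0085 -0.1531] [-0.49 -0.57  0.19  0.51 -0.13  0.05  0.45 -0.02]
z0 [ 0.5118  0.0438 -0.1535] [-0.52 -0.38  0.27 -0.59 -1.25  0.55  1.52  0.8 ]
```

```bash
python3 - <<'E'
from board import *
from scipy.optimize import least_squares
C=cam('wrist')
U=np.array([[192.7,99.7],[244,107],[295,114.3],[191.8,164],[240,170.4],[288,176.8]])
def f(q,z=0):
    d=q[3];B=np.array([[s*d,y,.042] for y in(.04,-.04) for s in(-1,0,1)]);A=Ro.from_euler('z',q[2]).as_matrix()
    return (proj(C,B@A.T+[q[0],q[1],z if len(q)<5 else q[4]])-U).ravel()
r=least_squares(f,[.51,.045,-.14,.05]);print(np.round(r.x,4),np.round(r.fun,2))
r=least_squares(f,[.51,.045,-.14,.05,0]);print(np.round(r.x,4))
plan([(.63,-.14,.25,88),(.64,-.20,.2,85)])
E
```

```text
[ 0.5113  0.0437 -0.1522  0.0619] [-0.05  0.    0.13  0.02 -0.09 -0.05 -0.08 -0.04  0.14  0.04 -0.04  0.03]
[ 5.113e-01  4.370e-02 -1.522e-01  6.200e-02 -1.000e-04]
[0.63, -0.14, 0.25, 88.0] -> [-0.854, 0.111, 0.487] [-0.0, 0.0, 0.015] rows 4
[0.64, -0.2, 0.2, 85.0] -> [-0.298, 0.06, 0.25] [0.0, 0.0, 0.035] rows 2
```

Six screws fit to 0.1 px with height free, which puts the board at (0.5113, 0.0437), yaw −8.72°, with the bearer tops at 42 mm as stated. Next is the back right slat.

```bash
python3 -m creep '[[0.2,-0.85,0.11,0.49,0,0,0.015],[0.2,-0.85,0.11,0.49,0,0,0.015],[0.2,-0.85,0.11,0.49,0,0,0.015],[0.2,-0.85,0.11,0.49,0,0,0.015]]' | head -2
python3 -m creep '[[0.2,-0.3,0.06,0.25,0,0,0.035],[0.2,-0.3,0.06,0.25,0,0,0.035],[0.2,-0.3,0.06,0.25,0,0,0.035],[0.2,-0.3,0.06,0.25,0,0,0.035]]' | head -2
cat > sl.py <<'E'
from look import *
import sys
# usage: sl.py label x y yaw : wrist fit
x,y,t=map(float,sys.argv[2:5]);P=SLAT if sys.argv[1]!='tee' else TEE
L={sys.argv[1]:(P,[(x,y,0.,t)])}
V=look('wrist',L,save=sys.argv[5] if len(sys.argv)>5 else None)
for k in V:
    for fz in(True,False):
        q,c=fit(V[k],P,k[1],fz);print(np.round(q[:3],4),round(np.degrees(q[3]),2),round(c,3))
s=ctrl.read_state();print(s['clock'],s['tcp_pos'],s['opening'])
E
python3 sl.py slat_1 .6655 -.2013 1.475; python3 sl.py slat_1 .5893 -.2026 1.577
```

```text
clock: 5.65
tcp_pos: [0.6299, -0.1412, 0.2484]
clock: 6.05
tcp_pos: [0.6396, -0.1996, 0.1988]
6.15 [ 0.64041302 -0.19797751  0.2002839 ] 0.051256322690877675
[ 0.5893 -0.2016  0.    ] 90.06 0.055
[ 0.5889 -0.2018 -0.0015] 90.13 0.051
6.25 [ 0.64043968 -0.19805012  0.20053935] 0.05140426840107216
```

```bash
sed -i "s/>.3\]/>.05]/" look.py; python3 sl.py slat_1 .6655 -.2013 1.475 pics/w3.png; python3 - <<'E'
from h import *
for d in ctrl.silhouettes('wrist','slat_1'):
    m=d['pixels'];ys,xs=np.nonzero(m);print(d['conf'],m.sum(),xs.min(),xs.max(),ys.min(),ys.max())
E
```

```text
[ 0.6653 -0.2005  0.    ] 84.26 0.031
[ 0.6655 -0.2011 -0.0017] 84.5 0.026
6.35 [ 0.64021307 -0.19851797  0.20030552] 0.05112524019997101
0.73 4447 331 366 95 245
0.57 4742 238 290 103 253
```

View pics/w3.png

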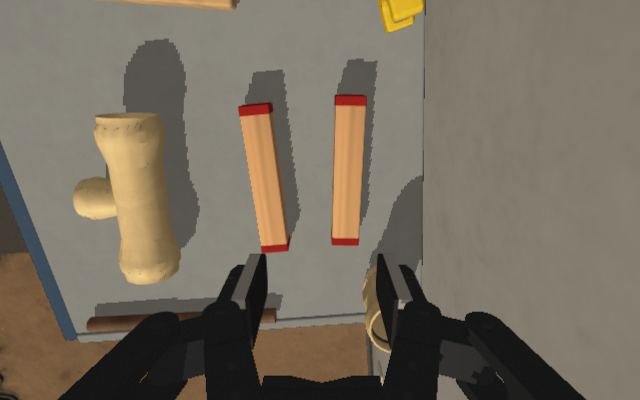

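Wrist view: the target slat is centred at (348,170) and its neighbour at (265,178). The fit gives (0.6653, −0.2007), 84.3°, lying at about z=0.

```bash
python3 -c "
from h import *
plan([(.6653,-.2007,.06,84.3),(.6653,-.2007,.028,84.3)])"
```

```text
[0.6653, -0.2007, 0.06, 84.3] -> [0.001, 0.126, 0.701] [0.001, 0.0, 0.008] rows 3
[0.6653, -0.2007, 0.028, 84.3] -> [0.0, 0.0, 0.16] [0.0, 0.0, 0.0] rows 1
```

```bash
python3 -m creep '[[0.2,0,0.126,0.7,0,0,0.008],[0.2,0,0.126,0.7,0,0,0.008],[0.2,0,0.126,0.7,0,0,0.008],[0.2,0,0.126,0.7,0,0,0.008],[0.2,0,0.126,0.7,0,0,0.008]]' | head -2
python3 -m creep '[[0.2,0,0,0.08,0,0,0],[0.2,0,0,0.16,0,0,0],[0.2,0,0,0.16,0,0,0],[-1,0,0,0.16,0,0,0],[-1,0,0,0.16,0,0,0]]' 40
python3 -m creep '[[-1,0,0,0,0,0,0],[-1,0,0,0,0,0,0],[-1,0,0,0,0,0,0]]' 40
python3 -c "
from h import *
plan([(.6653,-.2007,.15,84.3)])"
```

```text
clock: 6.9
tcp_pos: [0.6649, -0.2013, 0.0597]
clock: 7.4
tcp_pos: [0.6653, -0.2019, 0.0282]
eef_rot: [[0.1, 0.995, 0.001], [0.995, -0.1, -0.0], [-0.0, 0.001, -1.0]]
ft_force: [-0.1, 0.0, 1.6]
opening: 0.0246
finger_force: 39.8
clock: 7.7
tcp_pos: [0.6654, -0.2019, 0.0282]
eef_rot: [[0.1, 0.995, 0.001], [0.995, -0.1, -0.0], [-0.0, 0.001, -1.0]]
ft_force: [-0.1, 0.1, 6.2]
opening: 0.0249
finger_force: 40.6
[0.6653, -0.2007, 0.15, 84.3] -> [0.006, -0.0, -0.609] [0.001, 0.0, -0.0] rows 3
```

```bash
python3 -m creep '[[-1,0,0,-0.6,0,0,0],[-1,0,0,-0.6,0,0,0],[-1,0,0,-0.6,0,0,0],[-1,0,0,-0.6,0,0,0]]' | sed -n '2p;5p'
python3 -c "
from h import *
plan([(.61,-.07,.15,82),(.5508,.037,.12,81.28),(.5508,.037,.077,81.28),(.5508,.037,.064,81.28)])"
```

```text
tcp_pos: [0.6668, -0.2021, 0.1514]
opening: 0.0253
[0.61, -0.07, 0.15, 82.0] -> [0.629, -0.349, 0.004] [0.004, 0.0, 0.026] rows 3
[0.5508, 0.037, 0.12, 81.28] -> [0.489, -0.368, 0.15] [0.0, 0.0, 0.008] rows 3
[0.5508, 0.037, 0.077, 81.28] -> [0.0, 0.0, 0.215] [0.0, 0.0, 0.0] rows 1
[0.5508, 0.037, 0.064, 81.28] -> [0.0, 0.0, 0.065] [0.0, 0.0, 0.0] rows 1
```

```bash
python3 -m creep '[[-1,0.63,-0.35,0,0,0,0.026],[-1,0.63,-0.35,0,0,0,0.026],[-1,0.63,-0.35,0,0,0,0.026],[-1,0.63,-0.35,0,0,0,0.026]]' | sed -n '2p'
python3 -m creep '[[-1,0.49,-0.37,0.15,0,0,0.008],[-1,0.49,-0.37,0.15,0,0,0.008],[-1,0.49,-0.37,0.15,0,0,0.008],[-1,0.49,-0.37,0.15,0,0,0.008],[-1,0.49,-0.37,0.15,0,0,0.008]]' | sed -n '2p'
python3 - <<'E'
from h import *
s=ctrl.read_state();R=s['eef_rot'];print(s['tcp_pos'],np.degrees(np.arctan2(R[1,0],R[0,0])),s['clock'])
C,im=shoot('wrist');cv2.imwrite('pics/w4.png',im)
for l in ('slat_1',):
  ms=ctrl.silhouettes('wrist',l)
q0=np.array([*s['tcp_pos'][:2],s['tcp_pos'][2]-.028,np.arctan2(R[1,0],R[0,0])])
r=render(C,SLAT,q0)
for d in ms:
    m=d['pixels'].astype(float);print(d['conf'],(m*r).sum(),m.sum(),r.sum())
plan([(.5508,.037,.077,81.28),(.5508,.037,.064,81.28)])
E
```

```text
tcp_pos: [0.6051, -0.0618, 0.1466]
tcp_pos: [0.5476, 0.0379, 0.1165]
[0.54762479 0.0379179  0.11652178] 81.42448558555877 9.0
0.63 16460.360784313725 16933.0 18262.10196078431
[0.5508, 0.037, 0.077, 81.28] -> [0.004, 0.011, 0.2] [-0.0, 0.0, -0.0] rows 1
[0.5508, 0.037, 0.064, 81.28] -> [0.0, 0.0, 0.065] [0.0, 0.0, 0.0] rows 1
```

View pics/w4.png

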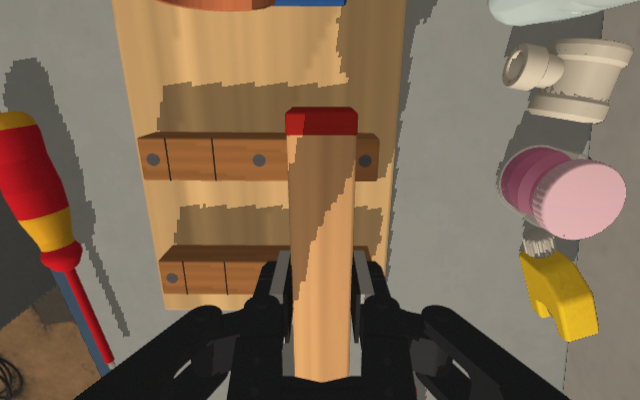

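Wrist view: the slat is held square with its far end at (321,120), and the screws show at (153,160), (259,160), (365,160) and (172,278). Before lowering, I check the board pose against these screws and the slat's far end.

```bash
python3 - <<'E'
from h import *
C=cam('wrist');s=ctrl.read_state();R=s['eef_rot']
A=Ro.from_euler('z',-.1522).as_matrix();B=np.array([[-.0619,.04,.042],[0,.04,.042],[.0619,.04,.042],[-.0619,-.04,.042]])
print(np.round(proj(C,B@A.T+[.5113,.0437,0]),1).tolist())
# held slat far end corners (bottom/top), assuming centred on TCP
H=np.array([[.07,y,z] for z in(.025,.001) for y in(-.013,.013)]); H[:,2]=[.028,.028,.004,.004]
print(np.round(proj(C,H@np.array(R).T+s['tcp_pos']),1).tolist())
E
```

```text
[[149.0, 155.2], [255.5, 155.1], [361.9, 155.0], [169.4, 274.8]]
[[289.5, 112.1], [350.9, 112.0], [283.5, 118.3], [356.4, 118.3]]
```

```bash
cat > screws.py <<'E'
from h import *
from scipy.optimize import least_squares
def screws(C,im,q=(.5113,.0437,-.1522)):
    h=cv2.cvtColor(im,cv2.COLOR_BGR2HSV);m=((h[...,1]<90)&(h[...,2]<115)).astype(np.uint8)
    n,lab,st,ce=cv2.connectedComponentsWithStats(m)
    B0=np.array([[s*.0619,y,.042] for y in(.04,-.04) for s in(-1,0,1)])
    A=Ro.from_euler('z',q[2]).as_matrix();P=proj(C,B0@A.T+[q[0],q[1],0]);B=[];U=[]
    for b,p in zip(B0,P):
        k=[i for i in range(1,n) if 10<st[i,4]<300 and np.linalg.norm(ce[i]-p)<14 and max(st[i,2:4])<1.6*min(st[i,2:4])]
        if k:B.append(b);U.append(ce[min(k,key=lambda i:np.linalg.norm(ce[i]-p))])
    B=np.array(B);U=np.array(U)
    def f(v):
        A=Ro.from_euler('z',v[2]).as_matrix();return (proj(C,B@A.T+[v[0],v[1],0])-U).ravel()
    r=least_squares(f,q,loss='soft_l1');return r.x,len(B),np.round(f(r.x),1)
if __name__=='__main__':
    s=ctrl.read_state();print(s['tcp_pos'],s['clock'])
    print('old',screws(cam('wrist',s),cv2.imread('pics/w4.png')))
    C,im=shoot('wrist');print('new',screws(C,im));s=ctrl.read_state();print(s['tcp_pos'],s['clock'])
E
python3 screws.py
```

```text
[0.54848225 0.03660512 0.11690635] 9.1
old (array([ 0.51227372,  0.04073665, -0.15940905]), 4, array([ 0. , -0.1,  0.1,  0.1, -0.1, -0.1, -0. ,  0.1]))
new (array([ 0.51139341,  0.04205792, -0.15666469]), 4, array([-0.2, -0.1,  0.1,  0. ,  0.2, -0.1, -0.1,  0.3]))
[0.5485888  0.03645557 0.11704792] 9.15
```

```bash
python3 -c "
from h import *
plan([(.5509,.0354,.077,81.18),(.5509,.0354,.064,81.18)])"
```

```text
[0.5509, 0.0354, 0.077, 81.18] -> [-0.003, 0.012, 0.2] [0.0, 0.0, 0.001] rows 1
[0.5509, 0.0354, 0.064, 81.18] -> [0.0, 0.0, 0.065] [0.0, 0.0, 0.0] rows 1
```

```bash
python3 -m creep '[[-1,-0.003,0.012,0.1,0,0,0.001],[-1,-0.003,0.012,0.2,0,0,0.001],[-1,-0.003,0.012,0.2,0,0,0.001],[-1,-0.003,0.012,0.2,0,0,0.001]]' | sed -n '2p;4p'
python3 -m creep '[[-1,0,0,0.02,0,0,0],[-1,0,0,0.04,0,0,0],[-1,0,0,0.055,0,0,0],[-1,0,0,0.065,0,0,0],[-1,0,0,0.065,0,0,0]]'
```

```text
tcp_pos: [0.5505, 0.0362, 0.0773]
ft_force: [1.1, -0.5, -0.9]
clock: 10.05
tcp_pos: [0.5507, 0.036, 0.0651]
eef_rot: [[0.153, 0.988, 0.001], [0.988, -0.153, -0.001], [-0.001, 0.001, -1.0]]
ft_force: [-2.1, -2.9, 8.8]
opening: 0.0251
finger_force: 41.0
```

```bash
python3 -m creep '[[0.1,0,0,0,0,0,0],[0.1,0,0,0,0,0,0],[0.1,0,0,-0.1,0,0,0],[0.1,0,0,-0.4,0,0,0],[0.1,0,0,-0.6,0,0,0]]' | sed -n '2p;5p'
python3 -c "
from h import *
plan([(.575,-.09,.2,86),(.5892,-.2017,.18,90)])"
```

```text
tcp_pos: [0.5496, 0.0372, 0.1849]
opening: 0.0472
[0.575, -0.09, 0.2, 86.0] -> [-0.609, 0.222, -0.076] [-0.002, -0.0, -0.055] rows 3
[0.5892, -0.2017, 0.18, 90.0] -> [-0.552, 0.11, 0.1] [0.0, 0.0, -0.047] rows 3
```

```bash
cat > held.py <<'E'
# check a laid slat: held.py x y z yaw(deg)
from look import *
import sys
q0=tuple(map(float,sys.argv[1:4]))+(np.radians(float(sys.argv[4])),)
V=look('wrist',{'slat_1':(SLAT,[q0])})
for v in V.values():
    for fz in(True,False):
        q,c=fit(v,SLAT,q0,fz);print(np.round(q[:3],4),round(np.degrees(q[3]),2),round(c,3))
E
python3 held.py .5509 .0367 .037 81.2
python3 -m creep '[[0.2,-0.61,0.22,-0.08,0,0,-0.055],[0.2,-0.61,0.22,-0.08,0,0,-0.055],[0.2,-0.61,0.22,-0.08,0,0,-0.055],[0.2,-0.61,0.22,-0.08,0,0,-0.055]]' | sed -n 2p
python3 -m creep '[[0.2,-0.55,0.11,0.1,0,0,-0.047],[0.2,-0.55,0.11,0.1,0,0,-0.047],[0.2,-0.55,0.11,0.1,0,0,-0.047],[0.2,-0.55,0.11,0.1,0,0,-0.047],[0.2,-0.55,0.11,0.1,0,0,-0.047]]' | sed -n 2p
python3 sl.py slat_1 .5893 -.2018 1.574
python3 -c "
from h import *
plan([(.5892,-.2017,.06,90.1),(.5892,-.2017,.028,90.1)])"
```

```text
[0.5516 0.0371 0.037 ] 81.28 0.024
[0.5517 0.0369 0.0361] 81.26 0.022
tcp_pos: [0.5756, -0.0964, 0.2001]
tcp_pos: [0.5896, -0.2001, 0.1799]
[ 0.5894 -0.2015  0.    ] 90.2 0.027
[ 0.5892 -0.202  -0.0011] 90.12 0.025
11.65 [ 0.58988494 -0.19926885  0.18048252] 0.051446409017746296
[0.5892, -0.2017, 0.06, 90.1] -> [-0.013, -0.004, 0.602] [0.0, -0.001, 0.001] rows 3
[0.5892, -0.2017, 0.028, 90.1] -> [0.0, 0.0, 0.16] [0.0, 0.0, 0.0] rows 1
```

The first slat is home, within about 1 mm and 0.1° of its seat. Next slat.

```bash
python3 -m creep '[[0.2,-0.013,-0.004,0.6,0,0,0],[0.2,-0.013,-0.004,0.6,0,0,0],[0.2,-0.013,-0.004,0.6,0,0,0],[0.2,-0.013,-0.004,0.6,0,0,0],[0.2,-0.013,-0.004,0.6,0,0,0]]' | sed -n 2p
python3 -m creep '[[0.2,0,0,0.08,0,0,0],[0.2,0,0,0.157,0,0,0],[0.2,0,0,0.157,0,0,0],[-1,0,0,0.157,0,0,0],[-1,0,0,0.157,0,0,0]]' 40 | sed -n '2p;4,6p'
python3 -m creep '[[-1,0,0,0,0,0,0],[-1,0,0,0,0,0,0],[-1,0,0,-0.6,0,0,0],[-1,0,0,-0.6,0,0,0],[-1,0,0,-0.6,0,0,0]]' 40 | sed -n '2p;4,6p'
python3 -c "
from h import *
plan([(.53,-.07,.15,84),(.4714,.0470,.12,81.18)])"
```

```text
tcp_pos: [0.5896, -0.2029, 0.0612]
tcp_pos: [0.5895, -0.2043, 0.03]
ft_force: [0.4, 0.4, 1.4]
opening: 0.0254
finger_force: 40.0
tcp_pos: [0.5906, -0.2044, 0.1537]
ft_force: [1.5, -0.1, -0.6]
opening: 0.0253
finger_force: 40.0
[0.53, -0.07, 0.15, 84.0] -> [0.672, -0.303, 0.016] [0.004, 0.001, 0.07] rows 3
[0.4714, 0.047, 0.12, 81.18] -> [0.551, -0.353, 0.15] [0.0, 0.0, 0.033] rows 3
```

```bash
python3 -m creep '[[-1,0.67,-0.3,0,0,0,0.07],[-1,0.67,-0.3,0,0,0,0.07],[-1,0.67,-0.3,0,0,0,0.07],[-1,0.67,-0.3,0,0,0,0.07]]' | sed -n 2p
python3 -m creep '[[-1,0.55,-0.35,0.15,0,0,0.033],[-1,0.55,-0.35,0.15,0,0,0.033],[-1,0.55,-0.35,0.15,0,0,0.033],[-1,0.55,-0.35,0.15,0,0,0.033],[-1,0.55,-0.35,0.15,0,0,0.033]]' | sed -n 2p
python3 -m creep '[[-1,0,0,0,0,0,0],[-1,0,0,0,0,0,0]]' | sed -n 2p
python3 -c "
from h import *
plan([(.4715,.0463,.079,81.18),(.4715,.0463,.066,81.18)])"
```

```text
tcp_pos: [0.5264, -0.0637, 0.1497]
tcp_pos: [0.4708, 0.0467, 0.1191]
tcp_pos: [0.4713, 0.0451, 0.1191]
[0.4715, 0.0463, 0.079, 81.18] -> [0.006, -0.0, 0.201] [0.001, 0.0, -0.002] rows 1
[0.4715, 0.0463, 0.066, 81.18] -> [0.0, 0.0, 0.065] [0.0, 0.0, 0.0] rows 1
```

```bash
python3 -m creep '[[-1,0.006,0,0.1,0,0,-0.002],[-1,0.006,0,0.2,0,0,-0.002],[-1,0.006,0,0.2,0,0,-0.002],[-1,0.006,0,0.2,0,0,-0.002]]' | sed -n '2p;4p'
python3 -m creep '[[-1,0,0,0.02,0,0,0],[-1,0,0,0.04,0,0,0],[-1,0,0,0.055,0,0,0],[-1,0,0,0.065,0,0,0],[-1,0,0,0.065,0,0,0]]' | sed -n '2p;4p'

```

```text
tcp_pos: [0.4709, 0.047, 0.0791]
ft_force: [0.5, -1.0, -0.0]
tcp_pos: [0.4709, 0.0471, 0.0668]
ft_force: [-2.9, -3.0, 16.6]
```

```bash
python3 -m creep '[[0.1,0,0,0,0,0,0],[0.1,0,0,0,0,0,0],[0.1,0,0,-0.1,0,0,0],[0.1,0,0,-0.4,0,0,0],[0.1,0,0,-0.7,0,0,0]]' | sed -n '2p;5p'
python3 held.py .4719 .0489 .037 81.2;python3 held.py .5509 .0367 .037 81.2
python3 -c "
from h import *
plan([(.46,.16,.29,120),(.47,.29,.30,155),(.47,.335,.28,178)])"
```

```text
tcp_pos: [0.4699, 0.0478, 0.1867]
opening: 0.0471
[0.4722 0.049  0.037 ] 81.54 0.036
[0.4721 0.049  0.037 ] 81.63 0.037
[0.5513 0.0371 0.037 ] 80.96 0.044
[0.5519 0.0366 0.0352] 81.16 0.04
[0.46, 0.16, 0.29, 120.0] -> [0.547, -0.139, -0.515] [0.002, 0.0, -0.45] rows 5
[0.47, 0.29, 0.3, 155.0] -> [0.538, 0.368, -0.05] [0.0, 0.0, -0.407] rows 5
[0.47, 0.335, 0.28, 178.0] -> [0.095, 0.204, 0.1] [0.0, 0.0, -0.268] rows 3
```

Both second-course slats are home. On to the left-hand slats.

```bash
python3 -m creep '[[0.2,0.2,-0.1,-0.5,0,0,-0.45],[0.2,0.55,-0.14,-0.52,0,0,-0.45],[0.2,0.55,-0.14,-0.52,0,0,-0.45],[0.2,0.55,-0.14,-0.52,0,0,-0.45],[0.2,0.55,-0.14,-0.52,0,0,-0.45]]' | sed -n 2p
python3 -m creep '[[0.2,0.54,0.37,-0.05,0,0,-0.41],[0.2,0.54,0.37,-0.05,0,0,-0.41],[0.2,0.54,0.37,-0.05,0,0,-0.41],[0.2,0.54,0.37,-0.05,0,0,-0.41],[0.2,0.54,0.37,-0.05,0,0,-0.41]]' | sed -n 2p
python3 -m creep '[[0.2,0.1,0.2,0.1,0,0,-0.27],[0.2,0.1,0.2,0.1,0,0,-0.27],[0.2,0.1,0.2,0.1,0,0,-0.27],[0.2,0.1,0.2,0.1,0,0,-0.27],[0.2,0.1,0.2,0.1,0,0,-0.27]]' | sed -n '1,3p'
python3 sl.py slat_1 .592 .3327 0 pics/w5.png;python3 sl.py slat_1 .412 .354 0
```

```text
tcp_pos: [0.4592, 0.1631, 0.2897]
tcp_pos: [0.469, 0.2918, 0.2978]
clock: 17.35
tcp_pos: [0.4684, 0.3348, 0.2791]
eef_rot: [[-0.999, 0.033, -0.001], [0.033, 0.999, -0.001], [0.001, -0.001, -1.0]]
[0.592 0.334 0.   ] 0.26 0.077
[ 0.5971  0.3339 -0.011 ] 0.7 0.047
17.45 [0.46841446 0.33514104 0.27966136] 0.05110356445830686
[0.416  0.3543 0.    ] 1.2 0.033
[ 0.4161  0.3543 -0.0029] 1.35 0.029
17.55 [0.46831083 0.33545198 0.27996513] 0.05127606303396081
```

View pics/w5.png

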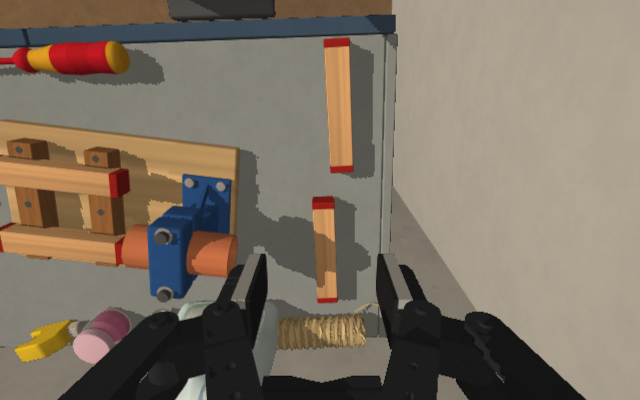

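Wrist view: the left slats are at (326,250) and (339,105), the pipe and its stand at (170,250), the hemp at (322,332), and the jug at the lower left of the grippers. Before the descent I check how close the jug is, and measure from nearer.

```bash
python3 - <<'E'
from h import *
for c in('top','scene'):
    ctrl.snapshot(c);print([(np.round(d['xyz'],3),d['conf']) for d in ctrl.mark_of(c,'jug')])
    m=max(ctrl.silhouettes(c,'jug'),key=lambda d:d['conf'])['pixels']
    parts=[box(-.039,.039,-.0685,.0685,0,.2)]
    x=ctrl.mark_of(c,'jug')[0]['xyz'];best=[]
    for t in(0,.5,1,1.57,2.1,2.6):
        q,co=fit([(cam(c),m.astype(float))],parts,(x[0],x[1],0,t));best.append((co,np.round(q,3)))
    print(min(best,key=lambda b:b[0]))
plan([(.585,.335,.2,180)])
E
```

```text
[(array([ 0.699,  0.202, -0.   ]), 0.61), (array([0.702, 0.334, 0.002]), 0.23)]
(np.float64(0.30906031394985456), array([ 0.691,  0.2  ,  0.   , -0.655]))
[(array([ 0.697,  0.204, -0.003]), 0.65)]
(np.float64(0.7207349670087291), array([0.732, 0.162, 0.   , 1.208]))
[0.585, 0.335, 0.2, 180.0] -> [-0.584, 0.011, 0.4] [0.0, 0.0, -0.018] rows 3
```

```bash
python3 -m creep '[[0.2,-0.58,0.01,0.4,0,0,-0.018],[0.2,-0.58,0.01,0.4,0,0,-0.018],[0.2,-0.58,0.01,0.4,0,0,-0.018],[0.2,-0.58,0.01,0.4,0,0,-0.018],[0.2,-0.58,0.01,0.4,0,0,-0.018]]' | sed -n 1,2p
python3 sl.py slat_1 .593 .334 0.005
python3 -c "
from h import *
plan([(.593,.334,.06,180.4),(.593,.334,.03,180.4)])"
```

```text
clock: 18.45
tcp_pos: [0.5843, 0.3345, 0.1986]
[0.5914 0.3341 0.    ] 0.67 0.026
[ 0.5919  0.3341 -0.0012] 0.66 0.023
18.55 [0.58343968 0.33557584 0.20063661] 0.051167246741741314
[0.593, 0.334, 0.06, 180.4] -> [-0.048, -0.009, 0.703] [0.001, 0.0, -0.004] rows 3
[0.593, 0.334, 0.03, 180.4] -> [0.0, 0.0, 0.15] [0.0, 0.0, 0.0] rows 1
```

```bash
python3 -m creep '[[0.2,-0.041,-0.008,0.7,0,0,-0.008],[0.2,-0.041,-0.008,0.7,0,0,-0.008],[0.2,-0.041,-0.008,0.7,0,0,-0.008],[0.2,-0.041,-0.008,0.7,0,0,-0.008],[0.2,-0.041,-0.008,0.7,0,0,-0.008]]' | sed -n 2p
python3 -m creep '[[0.2,0,0,0.08,0,0,0],[0.2,0,0,0.155,0,0,0],[0.2,0,0,0.155,0,0,0],[-1,0,0,0.155,0,0,0],[-1,0,0,0.155,0,0,0]]' 40 | sed -n '2p;4,6p'
python3 -m creep '[[-1,0,0,0,0,0,0],[-1,0,0,0,0,0,0],[-1,0,0,-0.3,0,0,0],[-1,0,0,-0.9,0,0,0],[-1,0,0,-0.9,0,0,0]]' 40 | sed -n '2p;4,6p'
python3 -c "
from h import *
plan([(.53,.25,.27,176),(.515,.12,.26,171.18),(.5183,.0823,.17,171.18)])"
```

```text
tcp_pos: [0.5921, 0.3342, 0.0616]
tcp_pos: [0.5927, 0.3336, 0.0298]
ft_force: [-0.6, -0.4, 1.1]
opening: 0.0251
finger_force: 39.9
tcp_pos: [0.5921, 0.3329, 0.1804]
ft_force: [0.3, 1.3, 0.5]
opening: 0.0249
finger_force: 39.9
[0.53, 0.25, 0.27, 176.0] -> [0.316, -0.411, -0.448] [-0.0, -0.001, 0.055] rows 3
[0.515, 0.12, 0.26, 171.18] -> [0.029, -0.654, 0.05] [0.0, 0.0, 0.056] rows 3
[0.5183, 0.0823, 0.17, 171.18] -> [-0.045, -0.184, 0.45] [0.0, 0.0, 0.0] rows 2
```

```bash
python3 -m creep '[[-1,0.1,-0.1,-0.45,0,0,0.055],[-1,0.32,-0.41,-0.45,0,0,0.055],[-1,0.32,-0.41,-0.45,0,0,0.055],[-1,0.32,-0.41,-0.45,0,0,0.055],[-1,0.32,-0.41,-0.45,0,0,0.055]]' | sed -n 2p
python3 -m creep '[[-1,0.03,-0.65,0.05,0,0,0.056],[-1,0.03,-0.65,0.05,0,0,0.056],[-1,0.03,-0.65,0.05,0,0,0.056],[-1,0.03,-0.65,0.05,0,0,0.056]]' | sed -n 2p
python3 -m creep '[[-1,-0.045,-0.18,0.3,0,0,0],[-1,-0.045,-0.18,0.45,0,0,0],[-1,-0.045,-0.18,0.45,0,0,0],[-1,-0.045,-0.18,0.45,0,0,0],[-1,-0.045,-0.18,0.45,0,0,0]]' | sed -n 1,2p
python3 -c "
from h import *
plan([(.5186,.0821,.1,171.18),(.5186,.0821,.0855,171.18)])"
```

```text
tcp_pos: [0.5296, 0.2494, 0.2698]
tcp_pos: [0.5145, 0.1165, 0.2573]
clock: 21.45
tcp_pos: [0.5188, 0.0867, 0.1708]
[0.5186, 0.0821, 0.1, 171.18] -> [-0.002, -0.024, 0.354] [0.002, 0.001, 0.001] rows 2
[0.5186, 0.0821, 0.0855, 171.18] -> [0.0, 0.0, 0.072] [0.0, 0.0, 0.0] rows 1
```

```bash
python3 -m creep '[[-1,-0.002,-0.024,0.2,0,0,0],[-1,-0.002,-0.024,0.3,0,0,0],[-1,-0.002,-0.024,0.35,0,0,0],[-1,-0.002,-0.024,0.35,0,0,0],[-1,-0.002,-0.024,0.35,0,0,0]]' | sed -n '2p;4p'
python3 -c "
from h import *
plan([(.5186,.0821,.0855,171.18)])"
```

```text
tcp_pos: [0.5183, 0.0804, 0.1004]
ft_force: [-0.0, -0.3, 0.0]
[0.5186, 0.0821, 0.0855, 171.18] -> [-0.0, 0.009, 0.075] [0.001, 0.001, 0.0] rows 1
```

```bash
python3 -m creep '[[-1,0,0.009,0.02,0,0,0],[-1,0,0.009,0.04,0,0,0],[-1,0,0.009,0.06,0,0,0],[-1,0,0.009,0.075,0,0,0],[-1,0,0.009,0.075,0,0,0]]' | sed -n '2p;4p'
```

```text
tcp_pos: [0.5177, 0.0811, 0.0855]
ft_force: [-6.6, -2.7, 26.2]
```

```bash
python3 -m creep '[[0.1,0,0,-0.003,0,0,0],[0.1,0,0,-0.003,0,0,0],[0.1,0,0,-0.1,0,0,0],[0.1,0,0,-0.4,0,0,0],[0.1,0,0,-0.8,0,0,0]]' | sed -n '2p;5p'
python3 held.py .5175 .0823 .056 -8.8
python3 -c "
from h import *
plan([(.50,.17,.28,174),(.455,.33,.26,181),(.42,.352,.2,181)])"
```

```text
tcp_pos: [0.5168, 0.0811, 0.2044]
opening: 0.0468
[0.5169 0.0802 0.056 ] -8.96 0.031
[0.5166 0.0802 0.0551] -8.97 0.029
[0.5, 0.17, 0.28, 174.0] -> [0.164, 0.417, -0.353] [0.002, 0.005, -0.033] rows 3
[0.455, 0.33, 0.26, 181.0] -> [0.307, 0.772, 0.1] [0.0, 0.0, -0.081] rows 4
[0.42, 0.352, 0.2, 181.0] -> [0.173, 0.113, 0.3] [0.0, 0.0, 0.0] rows 2
```

Third slat is home, about 2 mm off, height matching. On to the fourth.

```bash
python3 -m creep '[[0.2,0.1,0.2,-0.35,0,0,-0.033],[0.2,0.16,0.42,-0.35,0,0,-0.033],[0.2,0.16,0.42,-0.35,0,0,-0.033],[0.2,0.16,0.42,-0.35,0,0,-0.033]]' | sed -n 2p
python3 -m creep '[[0.2,0.31,0.77,0.1,0,0,-0.08],[0.2,0.31,0.77,0.1,0,0,-0.08],[0.2,0.31,0.77,0.1,0,0,-0.08],[0.2,0.31,0.77,0.1,0,0,-0.08],[0.2,0.31,0.77,0.1,0,0,-0.08]]' | sed -n 2p
python3 -m creep '[[0.2,0.17,0.11,0.3,0,0,0],[0.2,0.17,0.11,0.3,0,0,0],[0.2,0.17,0.11,0.3,0,0,0],[0.2,0.17,0.11,0.3,0,0,0],[0.2,0.17,0.11,0.3,0,0,0]]' | sed -n 1,2p
python3 sl.py slat_1 .416 .3543 0.02
python3 -c "
from h import *
plan([(.416,.3543,.06,181.2),(.416,.3543,.03,181.2)])"
```

```text
tcp_pos: [0.4985, 0.1725, 0.2752]
tcp_pos: [0.4519, 0.3307, 0.2526]
clock: 24.45
tcp_pos: [0.4208, 0.3493, 0.1948]
[0.4159 0.3541 0.    ] 1.36 0.027
[ 0.4163  0.3542 -0.0014] 1.33 0.027
24.55 [0.4204853  0.34962084 0.19485105] 0.05100030014194602
[0.416, 0.3543, 0.06, 181.2] -> [0.023, 0.023, 0.674] [0.0, 0.001, -0.005] rows 3
[0.416, 0.3543, 0.03, 181.2] -> [0.0, 0.0, 0.15] [0.0, 0.0, 0.0] rows 1
```

```bash
python3 -m creep '[[0.2,0.023,0.023,0.67,0,0,-0.005],[0.2,0.023,0.023,0.67,0,0,-0.005],[0.2,0.023,0.023,0.67,0,0,-0.005],[0.2,0.023,0.023,0.67,0,0,-0.005],[0.2,0.023,0.023,0.67,0,0,-0.005]]' | sed -n 2p
python3 -m creep '[[0.2,0,0,0.08,0,0,0],[0.2,0,0,0.155,0,0,0],[0.2,0,0,0.155,0,0,0],[-1,0,0,0.155,0,0,0],[-1,0,0,0.155,0,0,0]]' 40 | sed -n '2p;4,6p'
python3 -m creep '[[-1,0,0,0,0,0,0],[-1,0,0,0,0,0,0],[-1,0,0,-0.3,0,0,0],[-1,0,0,-1,0,0,0],[-1,0,0,-1,0,0,0]]' 40 | sed -n '2p;4,6p'
python3 -c "
from h import *
plan([(.45,.24,.28,178),(.49,.08,.27,172),(.506,.003,.17,171.18)])"
```

```text
tcp_pos: [0.4149, 0.355, 0.0608]
tcp_pos: [0.4148, 0.3551, 0.03]
ft_force: [-1.0, -1.4, 4.1]
opening: 0.0249
finger_force: 39.4
tcp_pos: [0.4138, 0.3546, 0.181]
ft_force: [2.1, 0.6, -0.8]
opening: 0.0249
finger_force: 39.7
[0.45, 0.24, 0.28, 178.0] -> [-0.167, -0.577, -0.495] [0.0, -0.001, 0.039] rows 4
[0.49, 0.08, 0.27, 172.0] -> [-0.228, -0.793, 0.05] [0.0, 0.0, 0.07] rows 4
[0.506, 0.003, 0.17, 171.18] -> [-0.133, -0.37, 0.5] [0.0, 0.0, 0.01] rows 3
```

```bash
python3 -m creep '[[-1,-0.05,-0.15,-0.49,0,0,0.039],[-1,-0.17,-0.58,-0.49,0,0,0.039],[-1,-0.17,-0.58,-0.49,0,0,0.039],[-1,-0.17,-0.58,-0.49,0,0,0.039],[-1,-0.17,-0.58,-0.49,0,0,0.039]]' | sed -n 2p
python3 -m creep '[[-1,-0.23,-0.79,0.05,0,0,0.07],[-1,-0.23,-0.79,0.05,0,0,0.07],[-1,-0.23,-0.79,0.05,0,0,0.07],[-1,-0.23,-0.79,0.05,0,0,0.07],[-1,-0.23,-0.79,0.05,0,0,0.07]]' | sed -n 2p
python3 -m creep '[[-1,-0.13,-0.37,0.5,0,0,0.01],[-1,-0.13,-0.37,0.5,0,0,0.01],[-1,-0.13,-0.37,0.5,0,0,0.01],[-1,-0.13,-0.37,0.5,0,0,0.01],[-1,-0.13,-0.37,0.5,0,0,0.01]]' | sed -n 1,2p
python3 -c "
from h import *
plan([(.5043,.0035,.1,171.18)])"
```

```text
tcp_pos: [0.4524, 0.2368, 0.2783]
tcp_pos: [0.4915, 0.0781, 0.2663]
clock: 27.55
tcp_pos: [0.5067, 0.0058, 0.1673]
[0.5043, 0.0035, 0.1, 171.18] -> [0.01, -0.014, 0.337] [0.001, -0.0, 0.0] rows 2
```

```bash
python3 -m creep '[[-1,0.01,-0.01,0.2,0,0,0],[-1,0.01,-0.01,0.3,0,0,0],[-1,0.01,-0.01,0.335,0,0,0],[-1,0.01,-0.01,0.335,0,0,0],[-1,0.01,-0.01,0.335,0,0,0]]' | sed -n '2p;4p'
python3 -c "
from h import *
plan([(.5043,.0035,.0855,171.18)])"
```

```text
tcp_pos: [0.5053, 0.0027, 0.1014]
ft_force: [-0.3, 1.2, -0.1]
[0.5043, 0.0035, 0.0855, 171.18] -> [0.006, 0.003, 0.08] [0.001, 0.001, -0.0] rows 1
```

```bash
python3 -m creep '[[-1,0.006,0.003,0.02,0,0,0],[-1,0.006,0.003,0.04,0,0,0],[-1,0.006,0.003,0.06,0,0,0],[-1,0.006,0.003,0.078,0,0,0],[-1,0.006,0.003,0.078,0,0,0]]' | sed -n '2p;4p'
python3 -m creep '[[0.1,0,0,-0.002,0,0,0],[0.1,0,0,-0.002,0,0,0],[0.1,0,0,-0.1,0,0,0],[0.1,0,0,-0.4,0,0,0],[0.1,0,0,-0.8,0,0,0]]' | sed -n '2p;5p'
python3 held.py .5053 .0033 .056 -8.8
python3 -c "
from h import *
plan([(.52,-.11,.29,140),(.51,-.20,.28,105),(.48,-.235,.2,86)])"
```

```text
tcp_pos: [0.5037, 0.002, 0.0852]
ft_force: [-3.3, -1.7, 15.5]
tcp_pos: [0.5024, 0.0023, 0.2049]
opening: 0.0469
[0.5042 0.0009 0.056 ] -9.11 0.047
[0.5048 0.0009 0.0514] -9.03 0.033
[0.52, -0.11, 0.29, 140.0] -> [-0.16, -0.548, -0.402] [0.003, 0.005, 0.362] rows 4
[0.51, -0.2, 0.28, 105.0] -> [-0.251, -0.377, 0.05] [0.0, 0.0, 0.407] rows 5
[0.48, -0.235, 0.2, 86.0] -> [-0.13, -0.19, 0.4] [0.0, 0.0, 0.221] rows 3
```

All four slats are down and home. Now the tee.

```bash
python3 -m creep '[[1,-0.05,-0.2,-0.4,0,0,0.36],[1,-0.16,-0.55,-0.4,0,0,0.36],[1,-0.16,-0.55,-0.4,0,0,0.36],[1,-0.16,-0.55,-0.4,0,0,0.36],[1,-0.16,-0.55,-0.4,0,0,0.36]]' | sed -n 2p
python3 -m creep '[[1,-0.25,-0.38,0.05,0,0,0.41],[1,-0.25,-0.38,0.05,0,0,0.41],[1,-0.25,-0.38,0.05,0,0,0.41],[1,-0.25,-0.38,0.05,0,0,0.41],[1,-0.25,-0.38,0.05,0,0,0.41]]' | sed -n 2p
python3 -m creep '[[1,-0.13,-0.19,0.2,0,0,0.22],[1,-0.13,-0.19,0.2,0,0,0.22],[1,-0.13,-0.19,0.2,0,0,0.22],[1,-0.13,-0.19,0.2,0,0,0.22],[1,-0.13,-0.19,0.2,0,0,0.22]]' | sed -n 1,2p
python3 sl.py tee .464 -.2035 -.1 pics/w6.png
python3 - <<'E'
from h import *
print([(np.round(d['xyz'],4),d['conf']) for l in('tee','tee_mid') for d in ctrl.mark_of('wrist',l)])
E
```

```text
tcp_pos: [0.5178, -0.1128, 0.2841]
tcp_pos: [0.5074, -0.2006, 0.2736]
clock: 30.65
tcp_pos: [0.4788, -0.2354, 0.235]
[ 0.4638 -0.2037  0.    ] -6.24 0.11
[ 0.4634 -0.204  -0.0046] -5.85 0.095
30.75 [ 0.47847397 -0.23584995  0.23493373] 0.08538797435405406
[(array([ 0.4644, -0.2036, -0.0046]), 0.73), (array([ 0.4751, -0.2079,  0.028 ]), 0.21), (array([ 0.4764, -0.207 ,  0.0261]), 0.81)]
```

View pics/w6.png

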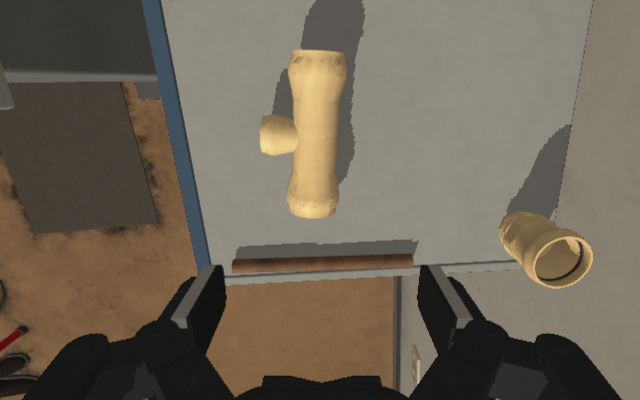

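Wrist view: the tee's run goes (318,52)–(313,215), with the branch at (278,134). The fit gives its middle at about (0.4753, −0.205), yaw −5.9°. I grip it on the side away from the pipe.

```bash
python3 -c "
from h import *
plan([(.4719,-.2375,.09,84.1),(.4719,-.2375,.03,84.1)])"
```

```text
[0.4719, -0.2375, 0.09, 84.1] -> [-0.008, -0.031, 0.724] [0.001, 0.0, 0.024] rows 3
[0.4719, -0.2375, 0.03, 84.1] -> [0.0, 0.0, 0.3] [0.0, 0.0, 0.0] rows 2
```

```bash
python3 -m creep '[[1,-0.008,-0.031,0.72,0,0,0.024],[1,-0.008,-0.031,0.72,0,0,0.024],[1,-0.008,-0.031,0.72,0,0,0.024],[1,-0.008,-0.031,0.72,0,0,0.024],[1,-0.008,-0.031,0.72,0,0,0.024]]' | sed -n 2p
python3 -m creep '[[1,0,0,0.15,0,0,0],[1,0,0,0.25,0,0,0],[1,0,0,0.3,0,0,0],[1,0,0,0.3,0,0,0],[1,0,0,0.3,0,0,0]]' | sed -n '2p;4p'
python3 -m creep '[[-1,0,0,0,0,0,0],[-1,0,0,0,0,0,0],[-1,0,0,0,0,0,0],[-1,0,0,0,0,0,0],[-1,0,0,0,0,0,0]]' 80
python3 -m creep '[[-1,0,0,-0.05,0,0,0],[-1,0,0,-0.2,0,0,0],[-1,0,0,-0.5,0,0,0],[-1,0,0,-0.8,0,0,0],[-1,0,0,-0.8,0,0,0]]' 80
python3 -c "
from h import *
plan([(.49,-.10,.20,82.5),(.5102,.0349,.17,81.18)])"
```

```text
tcp_pos: [0.4715, -0.2377, 0.0909]
tcp_pos: [0.4722, -0.2383, 0.0319]
ft_force: [0.2, -0.1, 0.4]
clock: 32.35
tcp_pos: [0.4716, -0.2382, 0.0314]
eef_rot: [[0.106, 0.994, 0.001], [0.994, -0.106, -0.001], [-0.001, 0.001, -1.0]]
ft_force: [-1.6, 1.1, 10.1]
opening: 0.0528
finger_force: 83.3
clock: 32.85
tcp_pos: [0.4723, -0.2381, 0.1951]
eef_rot: [[0.106, 0.994, 0.005], [0.994, -0.106, -0.002], [-0.001, 0.005, -1.0]]
ft_force: [0.8, 0.1, -4.8]
opening: 0.053
finger_force: 86.2
[0.49, -0.1, 0.2, 82.5] -> [0.696, 0.015, -0.025] [0.003, 0.001, 0.017] rows 3
[0.5102, 0.0349, 0.17, 81.18] -> [0.682, 0.012, 0.15] [0.0, 0.0, 0.015] rows 3
```

```bash
python3 -m creep '[[-1,0.7,0.015,0,0,0,0.017],[-1,0.7,0.015,0,0,0,0.017],[-1,0.7,0.015,0,0,0,0.017],[-1,0.7,0.015,0,0,0,0.017]]' | sed -n 2p
python3 -m creep '[[-1,0.2,0,0.1,0,0,0.015],[-1,0.4,0.01,0.15,0,0,0.015],[-1,0.55,0.01,0.15,0,0,0.015],[-1,0.65,0.01,0.15,0,0,0.015],[-1,0.65,0.01,0.15,0,0,0.015]]' | sed -n 2p
python3 -m creep '[[-1,0,0,0,0,0,0],[-1,0,0,0,0,0,0]]' | sed -n '1,3p;5p'
python3 - <<'E'
from look import *
s=ctrl.read_state();R=np.array(s['eef_rot']);p=s['tcp_pos']+R[:,0]*.0332;t=np.arctan2(R[1,0],R[0,0])-np.pi/2
A=Ro.from_euler('z',t).as_matrix();o=p-A@[.0115,0,0];q0=(o[0],o[1],p[2]-.0315,t);print('pred',np.round(q0,4))
V=look('wrist',{'tee':(TEE,[q0])},save='pics/w7.png')
for v in V.values(): q,c=fit(v,TEE,q0);print(np.round(q,4),c);print('mid',A@[.0115,0,0]+q[:3])
plan([(.5102,.0349,.125,81.18),(.5102,.0349,.1115,81.18)])
E
```

```text
tcp_pos: [0.4894, -0.0924, 0.1912]
tcp_pos: [0.5079, 0.0331, 0.1606]
clock: 33.95
tcp_pos: [0.5076, 0.0282, 0.1604]
eef_rot: [[0.155, 0.988, -0.001], [0.988, -0.155, -0.001], [-0.001, -0.001, -1.0]]
opening: 0.0529
pred [ 0.5014  0.0628  0.1288 -0.1553]
[ 0.5021  0.0642  0.1288 -0.1486] 0.13753030405319727
mid [0.51343812 0.06238236 0.12882468]
[0.5102, 0.0349, 0.125, 81.18] -> [0.035, 0.007, 0.177] [-0.0, 0.0, -0.001] rows 1
[0.5102, 0.0349, 0.1115, 81.18] -> [0.0, 0.0, 0.067] [0.0, 0.0, 0.0] rows 1
```

View pics/w7.png

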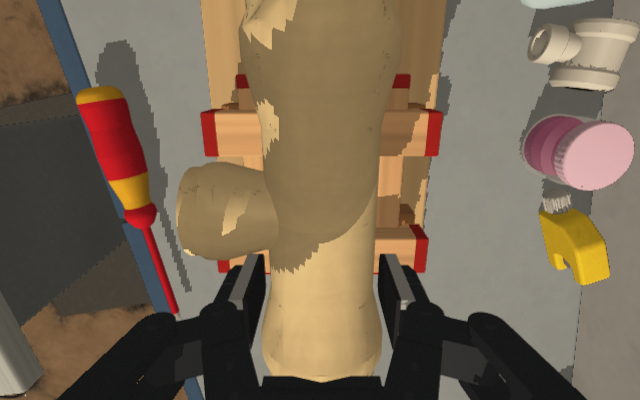

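The tee is held square over the crib, with its branch toward the robot at (225,210). The fit matches the prediction to 1–2 mm, so I lower it.

```bash
python3 -m creep '[[-1,0.035,0.007,0.05,0,0,-0.001],[-1,0.035,0.007,0.12,0,0,-0.001],[-1,0.035,0.007,0.175,0,0,-0.001],[-1,0.035,0.007,0.175,0,0,-0.001],[-1,0.035,0.007,0.175,0,0,-0.001]]' | sed -n '2p;4p'
python3 -m creep '[[-1,0,0,0,0,0,0]]'|sed -n 2p
python3 -c "
from h import *
plan([(.5102,.0349,.1115,81.18)])"
```

```text
tcp_pos: [0.5103, 0.0363, 0.125]
ft_force: [-0.1, -0.3, -4.6]
tcp_pos: [0.5107, 0.0363, 0.1256]
[0.5102, 0.0349, 0.1115, 81.18] -> [-0.007, -0.001, 0.071] [0.0, -0.0, 0.001] rows 1
```

```bash
python3 -m creep '[[-1,-0.007,-0.001,0.02,0,0,0],[-1,-0.007,-0.001,0.04,0,0,0],[-1,-0.007,-0.001,0.055,0,0,0],[-1,-0.007,-0.001,0.068,0,0,0],[-1,-0.007,-0.001,0.068,0,0,0]]' | sed -n '2p;4p'
python3 -m creep '[[-1,0,0,0.002,0,0,0],[-1,0,0,0.002,0,0,0]]' | sed -n '2,4p'
```

```text
tcp_pos: [0.51, 0.0349, 0.1115]
ft_force: [-0.1, -0.2, -4.5]
tcp_pos: [0.51, 0.035, 0.1114]
eef_rot: [[0.152, 0.988, 0.0], [0.988, -0.152, -0.0], [0.0, 0.0, -1.0]]
ft_force: [-1.0, 0.2, 0.3]
```

```bash
python3 -m creep '[[-1,0,0,0.002,0,0,0],[-1,0,0,0.002,0,0,0],[0.6,0,0,0.002,0,0,0],[1,0,0,0.002,0,0,0],[1,0,0,0.002,0,0,0]]' | sed -n '2p;4,6p'
python3 -m creep '[[1,0,0,-0.1,0,0,0],[1,0,0,-0.3,0,0,0],[1,0,0,-0.6,0,0,0],[1,0,0,-0.8,0,0,0],[1,0,0,-0.8,0,0,0]]' | sed -n '1,2p;5p'
python3 - <<'E'
from look import *
A=Ro.from_euler('z',-.154).as_matrix();mid=A@[0,.025,.08]+[.5114,.0428,0];o=mid-A@[.0115,0,0];q0=(*o,-.154)
V=look('wrist',{'tee':(TEE,[q0])},save='pics/w8.png')
V['t']=look('top',{'tee':(TEE,[q0])}).get(('tee',q0),[]);V['s']=look('scene',{'tee':(TEE,[q0])}).get(('tee',q0),[])
for v in V.values():
  if v:
    for fz in(1,0):
      q,c=fit(v,TEE,q0,fz);B=Ro.from_euler('z',q[3]).as_matrix();m=B@[.0115,0,.027]+q[:3]
      print('mid in rig',np.round(A.T@(m-[.5114,.0428,0]),4),'dyaw',round(q[3]+.154,3),round(c,3))
E
python3 held.py .5175 .0823 .056 -8.8; python3 held.py .5053 .0033 .056 -8.8
```

```text
tcp_pos: [0.5103, 0.035, 0.111]
ft_force: [-0.2, 0.2, -0.1]
opening: 0.0854
finger_force: 0.0
clock: 36.35
tcp_pos: [0.5129, 0.0359, 0.2772]
opening: 0.0853
mid in rig [0.0002 0.0255 0.107 ] dyaw 0.006 0.105
mid in rig [-1.000e-04  2.540e-02  1.035e-01] dyaw 0.009 0.092
mid in rig [0.0011 0.0281 0.107 ] dyaw 0.014 0.142
mid in rig [0.0024 0.0269 0.1052] dyaw 0.007 0.137
[0.5162 0.0792 0.056 ] -8.94 1.001
[0.5162 0.0786 0.0515] -9.04 0.99
[ 0.5042 -0.0009  0.056 ] -8.89 0.784
[ 0.5042 -0.0015  0.0535] -8.87 0.78
```

View pics/w8.png

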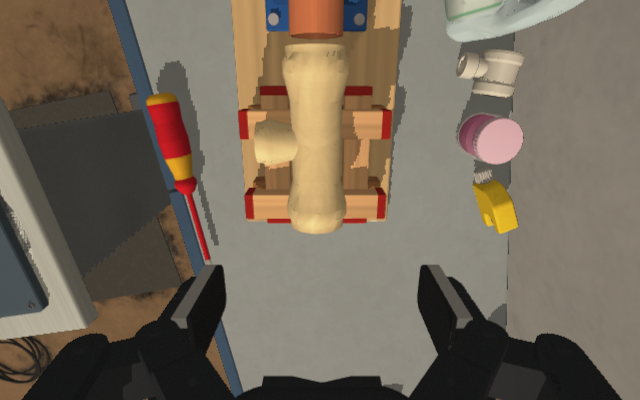

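The tee lies in line with the pipe: end at (315,45), pipe end at (318,37), middle about 25 mm along the board's y. The crib is intact, and the third-course slats are within about 4 mm of their seats. Handing in.

```bash
python3 -c "
from station import ctrl
print(ctrl.job_done())"
```

```text
the job is handed in; nothing more can be done
None
```

The crib is finished and handed in at about 37 s of the 72 s: all four slats are home and the tee lies in line with the pipe with a gap of about 10 mm, as measured by camera; the judge's verdict was not shown.

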